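# Lean two pens in the mug, one over the handle and one opposite

## Task

Put both pens from the sloping rest into the white pen mug, writing points down: one must end up leaning on the rim over the handle, the other leaning on the rim straight opposite the handle; it does not matter which pen goes where. Lower them in rather than dropping them, and leave the mug and the other things on the desk where they stand.

Things in the scene. Friction and masses are not known exactly. Their poses are not given: they have to be found in the camera images.
- pen_a: Slim pen, 145 mm long, 9 to 12 mm thick, 14 to 28 g, in the left (+y) groove of the rest. Origin on its underside at half length (its axis is 4.5 mm above). Its y axis runs from the back end (y = -72 mm) to the writing point (+72 mm); its z axis is normal to the rest's slope.
- pen_b: Slim pen, 145 mm long, 9 to 12 mm thick, 14 to 28 g, in the right (-y) groove of the rest. Origin on its underside at half length (its axis is 4.5 mm above). Its y axis runs from the back end (y = -72 mm) to the writing point (+72 mm); its z axis is normal to the rest's slope.
- pen_a_point (a point): Lower end (writing point) of pen_a, on its axis.
- pen_a_back (a point): Upper end (back) of pen_a, on its axis.
- pen_b_point (a point): Lower end (writing point) of pen_b, on its axis.
- pen_b_back (a point): Upper end (back) of pen_b, on its axis.
- pen_rest: Fixed wooden pen rest, base 104 x 112 x 8 mm, 67 mm high. Origin on the worktop, 22 mm in -x of the base's centre. Pens lie at y = +32 and -32 mm, rising at 32 deg towards -x, points against a ledge at x = +55, z = 20 mm. Two rails cross them 22 and 80 mm from the points, in 17 mm grooves whose 6 mm teeth stand 8 mm above the rail. Each pen's upper 60 mm overhangs freely: grip there.
- pen_mug: Loose white mug used as a pen cup, empty, 0.2 to 0.4 kg. Origin: centre of its underside; z up; the handle is at its +y and reaches out to y = 77 mm, from 12 to 69 mm high. Outside diameter 82 mm, height 78 mm, wall 4 mm thick, inside diameter 72 mm, inner floor 5 mm above the worktop. A pen leaning in it rolls along the rim until it leans straight away from its foot.
- pen_mug_rim (a point): Centre of the mug's mouth, 78 mm above the worktop.
- handle_side (a point): Point on the mug's outer rim above the handle.
- far_side (a point): Point on the mug's outer rim straight across from the handle.
- note_block: Bystander: square pad of sticky notes, 77 x 77 x 22 mm, origin under its centre.
- brass_bell: Bystander: hand bell, 59 mm across, 96 mm high, origin under its centre.
- mouse: Bystander: computer mouse, 100 x 60 x 36 mm, origin under its centre.
- totem: Bystander: slim stone figure, 44 x 45 x 158 mm, origin under its centre.
Mind the look-alikes: they are no part of the job. What is shaped like the pen_mug but blue is not meant.

How it is judged:
At the end, for the whole second after the job is handed in: Both pens at rest in the upright mug, points inside and under 30 mm up, back ends over 90 mm up; one back end is over 33 mm from the mug's axis towards the handle, the other over 33 mm towards the opposite side, each within 40 mm of the handle's line (z of each of pen_a_point, pen_b_point in the frame of pen_mug below 0.03 m and horizontal distance between each of pen_a_point, pen_b_point and pen_mug below 0.04 m and z of each of pen_a_back, pen_b_back in the frame of pen_mug above 0.09 m and linear speed of each of pen_a, pen_b, pen_mug below 0.02 m/s and angle between pen_mug's own z axis and vertical below 0.1 rad and ((y of pen_a_back in the frame of pen_mug above 0.033 m and x of pen_a_back in the frame of pen_mug between -0.04 and 0.04 m and y of pen_b_back in the frame of pen_mug below -0.033 m and x of pen_b_back in the frame of pen_mug between -0.04 and 0.04 m) or (y of pen_b_back in the frame of pen_mug above 0.033 m and x of pen_b_back in the frame of pen_mug between -0.04 and 0.04 m and y of pen_a_back in the frame of pen_mug below -0.033 m and x of pen_a_back in the frame of pen_mug between -0.04 and 0.04 m))); the robot touches nothing.
It fails at once if a pen is dropped (it moves faster than 0.7 m/s out of the fingers, a fall of some 25 mm) ((linear speed of pen_a above 0.7 m/s and contact force between pen_a and the fingers below 0.05 N) or (linear speed of pen_b above 0.7 m/s and contact force between pen_b and the fingers below 0.05 N)).
It fails at once if the mug is shifted by more than 30 mm or tipped by more than 0.3 rad (distance of pen_mug from where it was at the start of the episode above 0.03 m or angle between pen_mug's own z axis and vertical above 0.3 rad).
It fails at once if a bystander (note pad, bell, mouse, stone figure) is shifted by more than 25 mm (distance of any of note_block, brass_bell, mouse, totem from where it was at the start of the episode above 0.025 m).
It also fails if it takes over 61 s, if anything falls off the work surface, if the arm or the gripper's body presses on something with over 40 N, if the wrist force passes 120 N, or if a joint passes its speed limit or range.

## Robot

A 7-joint arm with a two-finger parallel gripper is mounted at the origin on a cart in front of the work surface, level with it; the furniture and walls round the work are solid. World frame = base frame: x ahead of the robot, y to its left, z up, the work surface at z = 0. Lengths are in m, angles in rad, forces in N, time in s.
With the tool pointing down it reaches from about 0.4 to 0.85 m from the base axis. Payload 4.5 kg.
Tool frame: the origin (TCP) lies midway between the tips of the shut fingers; the grasp point (between the pads) lies 19 mm behind it; z points along the fingers, y is the line along which they close (so a half turn about z gives the same grasp; the last joint's range is limited). The gripper opens to 88 mm and grips with 3 to 60 N. Pads are 18 mm wide; open, the fingers measure 123 mm over their backs; the gripper's body (75 mm by 187 mm) begins 45 mm behind the grasp point.
Start: joints at [1.144, 0.689, -0.195, 1.565, 0.157, 0.902, -0.215], TCP at [0.278, -0.56, 0.2] pointing down, gripper open.
Joint ranges: [-3.01, 3.01], [-0.46, 2.08], [-1.47, 1.51], [0.13, 2.56], [-1, 4.14], [0.04, 2.09], [-2.66, 2.66]. Speed limits (rad/s): [2.57, 2.57, 3.14, 3.14, 3.14, 3.14, 3.14].

## Interface

Orientations are given as a unit quaternion [x, y, z, w].
In Python, from plant import r, eyes, finish_job gives the robot as it stands. The module is installed in compiled form; this text tells all that it offers.
- The arm moves only by the tool move_arm, never from a script. Its argument "motion" is a list of rows, each a list of 7 numbers: the shift along the tool's x, y, z in mm, then the turn, a rotation vector about the tool's x, y, z in degrees, then the closure, from 0 (fully open) to 1 (shut). A call has 1 to 5 rows; each row is the pose to reach, as a shift and turn from the pose commanded when the call began, along the tool's axes at that moment; what a row does not reach only later rows make up. A row lasts 1/8 s, in which the tool goes at most 62.5 mm and 10.7 degrees, less where a joint would pass 70% of its speed; a pose out of reach is approached as far as the arm can. A call with a gripper value outside its range is refused whole. The fingers move at their own pace and stop on an object; "newtons" is the grip in N (left out, the last holds). Time passes only in rows, so rows that repeat a pose let the fingers close. It gives the time, the measured TCP pose, the force, the opening and the grip force at its end, in the units of the state.
- r.get_state(): the state, without advancing time (a new reading comes with each control period).
- eyes.snapshot(name): name is "side" or "top" or "wrist"; returns a dict with "frame" (480x640x3 uint8, red, green, blue), "z_map" (480x640 float32, m along the optical axis (not along the pixel's ray), 0 where there is no reading), "intrinsics" (3x3 intrinsics, pixels), "world_to_cam" (4x4, takes a point from world to camera coordinates). Camera axes: x right, y down, z forward; pixel columns grow to the right and rows downward; lengths in m; the calibration is good to about 2 mm. A picture is of the moment at which its call begins.
- finish_job(): hands the job in; it is judged then, once.
The state is a dict: "clock": time; "q": joint angles; "qd": joint speeds; "joint_torque": joint torques, N m; "tool_pos": TCP position; "eef_rot": TCP orientation; "contact_force": force on the tool from outside, world axes, zero at the start; "moment": the same for the moment, N m; "opening": opening from 0.0 (shut) to 1.0 (fully open); "finger_force": force on a finger pad.
Only numpy, scipy, OpenCV 4.12 (cv2) and the standard library are available. Lean on these libraries where they do the work, as an engineer would, in place of code of your own. Each camera call takes 0.05 s, during which the arm holds its last target. There are 200 camera calls.

## Working session

There is one attempt and no reset: what is moved stays moved. The work goes in short steps, Python scripts to look and compute and a tool call to move; the robot and the scene stay as the last step left them, time stands still between calls to the robot, and variables do not carry over. Pictures are saved under pics/ and viewed, at most 10 in all, crops included, and the job is handed in when it is done.

Besides the shell and the picture viewer there is one more tool, called after "Call:" as name(argument=value, ...) on one line, values as JSON. move_arm: Moves the arm, as the interface text tells. Its arguments: {"type":"object","properties":{"motion":{"type":"array","items":{"type":"array","items":{"type":"number"}}},"newtons":{"type":"number"}},"required":["motion"]}

```bash
mkdir -p pics
cat > h.py <<'E'
import numpy as np, cv2
from scipy.spatial.transform import Rotation as R
from plant import r, eyes, finish_job
def snap(n,f=None):
    s=eyes.snapshot(n); np.savez(f'pics/{n}.npz',**s)
    if f: cv2.imwrite(f'pics/{f}.png',s['frame'][:,:,::-1])
    return s
def load(n): return np.load(f'pics/{n}.npz')
def cloud(s):
    z=s['z_map'].astype(float);K=s['intrinsics'];v,u=np.mgrid[:480,:640]
    P=np.stack([(u-K[0,2])/K[0,0]*z,(v-K[1,2])/K[1,1]*z,z],-1)
    T=np.linalg.inv(s['world_to_cam']);W=P@T[:3,:3].T+T[:3,3];W[z==0]=np.nan;return W
def pose():
    s=r.get_state();return np.array(s['tool_pos']),R.from_quat(s['eef_rot'])
def rel(p,Rt=None):
    p0,R0=pose();d=R0.inv().apply(np.array(p)-p0)*1000
    rv=np.degrees((R0.inv()*Rt).as_rotvec()) if Rt is not None else None
    return d.round(1),None if rv is None else rv.round(1)
E
python3 - <<'E'
from h import *
s=snap('top','top1');snap('side','side1')
st=r.get_state();print(st['clock'],st['tool_pos'],R.from_quat(st['eef_rot']).as_matrix().round(3))
for n in('top','side'):
    T=np.linalg.inv(load(n)['world_to_cam']);print(T.round(3))
E
```

```text
0.1 [ 0.27757436 -0.5592818   0.19950356] [[ 0.896  0.445 -0.001]
 [ 0.445 -0.896  0.001]
 [-0.    -0.002 -1.   ]]
[[-2.000e-03 -9.980e-01  5.600e-02  4.370e-01]
 [-1.000e+00  1.000e-03 -1.600e-02 -1.610e-01]
 [ 1.600e-02 -5.600e-02 -9.980e-01  1.131e+00]
 [ 0.000e+00  0.000e+00  0.000e+00  1.000e+00]]
[[-0.997  0.051 -0.058  0.543]
 [ 0.078  0.658 -0.749  0.527]
 [-0.    -0.751 -0.66   0.675]
 [ 0.     0.     0.     1.   ]]
```

View pics/top1.png

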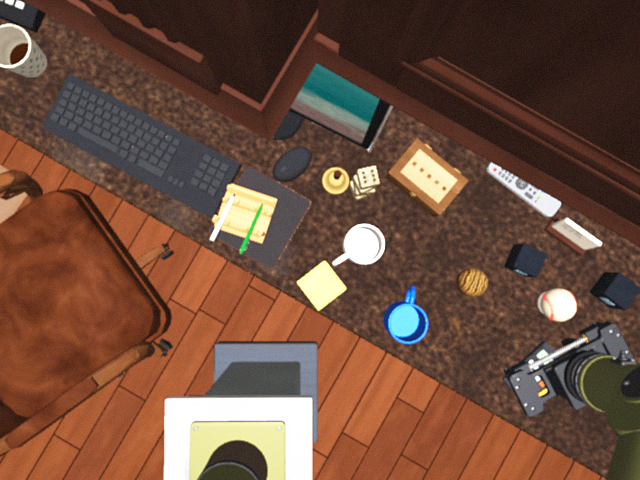

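View pics/side1.png

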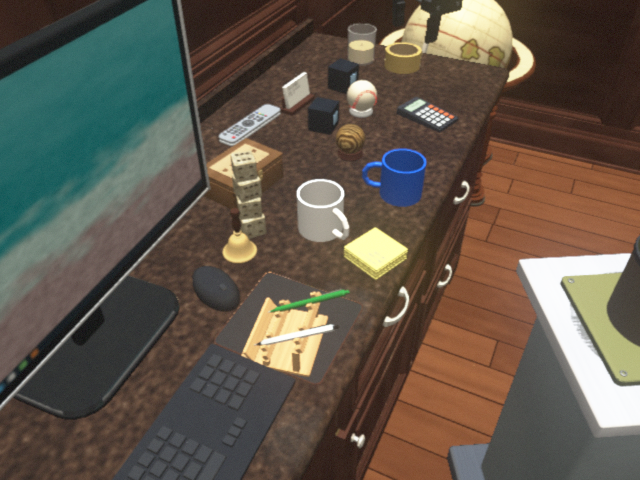

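Top view: white pen (215,237)→(234,197), green pen (242,250)→(262,205), white mug mouth near (364,244) with its handle toward (337,261). The totem is near (366,180), the note pad at (322,285), the bell at (336,180) and the mouse at (293,163). The blue mug at (407,320) is the decoy.

Run:
```python
from h import *
s=load('top');im=s['frame'][:,:,::-1]
cv2.imwrite('pics/crop1.png',cv2.resize(im[150:300,195:395],None,fx=4,fy=4,interpolation=cv2.INTER_CUBIC))
W=cloud(s);print(s['intrinsics'][0,0])
def at(u,v):return W[v,u].round(3)
print('desk',at(300,240))
# mug rim: points near z 78
sub=W[215:275,335:392];m=np.abs(sub[...,2]-.078)<.006
c,rad=cv2.minEnclosingCircle((sub[m][:,:2]*1000).astype(np.float32));print('rim',c,rad,m.sum())
m=(sub[...,2]>.05)&(sub[...,2]<.073);h=sub[m];d=np.linalg.norm(h[:,:2]*1000-c,axis=1);k=(d>46)&(d<80);print('handle',h[k].mean(0),d[k].max(),k.sum())
hsv=cv2.cvtColor(im,cv2.COLOR_BGR2HSV)
for name,mask,box in(('green',(hsv[...,0]>45)&(hsv[...,0]<80)&(hsv[...,1]>150),(190,270,230,280)),('white',(hsv[...,1]<60)&(hsv[...,2]>150),(185,250,200,245))):
    mm=np.zeros(mask.shape,bool);a,b,c_,d_=box;mm[a:b,c_:d_]=mask[a:b,c_:d_]
    P=W[mm];uv=np.argwhere(mm);P=P[np.isfinite(P[:,0])&(P[:,2]>.01)];mu=np.median(P,0);
    P=P[np.linalg.norm(P-mu,axis=1)<.09];vv=np.linalg.svd(P-P.mean(0))[2][0];t=(P-P.mean(0))@vv
    print(name,len(P),P.mean(0).round(4),vv.round(3),t.min(),t.max(),'ends',(P.mean(0)+vv*t.min()).round(3),(P.mean(0)+vv*t.max()).round(3))
for n,(u,v) in dict(totem=(366,172),bell=(336,176),note=(322,285),mouse=(293,163),monitor=(380,120)).items():print(n,at(u,v))
```

```text
509.7906017211022
desk [ 0.496 -0.137  0.001]
rim (481.25360107421875, -264.2229919433594) 48.5848503112793 248
handle [ 0.45045954 -0.21855705  0.06435119] 65.18601482165992 43
green 142 [ 0.5118 -0.034   0.07  ] [-0.808  0.276  0.52 ] -0.07478746857002558 0.055720258155591826 ends [ 0.572 -0.055  0.031] [ 0.467 -0.019  0.099]
white 301 [0.5478 0.0196 0.0536] [-0.765  0.303  0.569] -0.07139647998448885 0.07392086494517074 ends [ 0.602 -0.002  0.013] [0.491 0.042 0.096]
totem [ 0.618 -0.267  0.161]
bell [ 0.623 -0.213  0.09 ]
note [ 0.397 -0.185  0.022]
mouse [ 0.663 -0.122  0.029]
monitor [ 0.677 -0.275  0.307]
```

View pics/crop1.png

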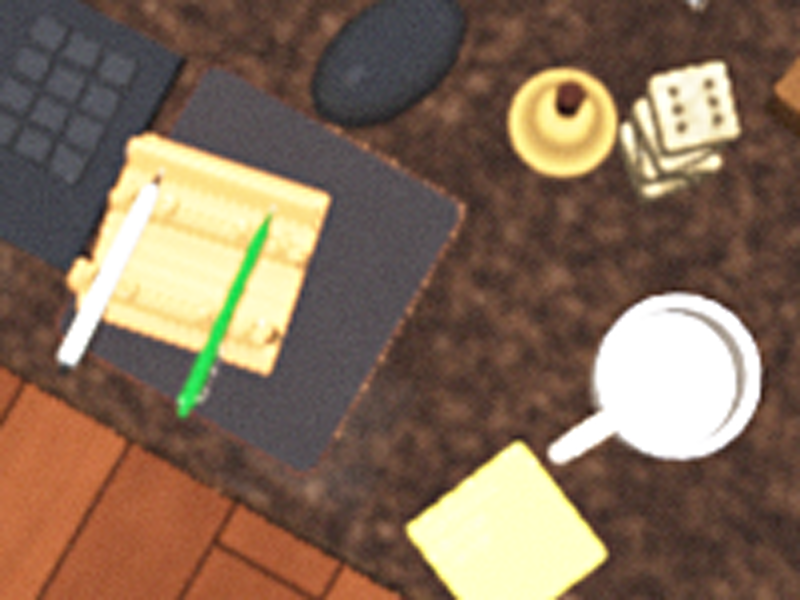

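```bash
cat >> h.py <<'E'
def px(s,u,v,z):
    K=s['intrinsics'];T=np.linalg.inv(s['world_to_cam'])
    d=T[:3,:3]@np.array([(u-K[0,2])/K[0,0],(v-K[1,2])/K[1,1],1]);return T[:3,3]+d*(z-T[2,3])/d[2]
E
python3 - <<'E'
from h import *
s=load('top');f=lambda x,y,z:px(s,195+x/4,150+y/4,z)
for n,p,b in(('white',(158,173),(68,362)),('green',(268,212),(184,410))):
    P,B=f(*p,.022),f(*b,.1);d=B-P;print(n,P.round(4),B.round(4),np.linalg.norm(d),np.degrees(np.arctan2(d[1],d[0])),np.degrees(np.arcsin(d[2]/np.linalg.norm(d))))
m=f(678,376,.078);h=f(555,452,.055);print(m,h,np.linalg.norm((h-m)[:2]),np.degrees(np.arctan2(*(h-m)[1::-1])))
b=f(578,428,.07);d=h-b;print('handle line',b,np.degrees(np.arctan2(d[1],d[0])))
# edge of rest: 4 base corners-ish direction check
a,c=f(140,137,.03),f(328,193,.03);print('rest ledge az+90',np.degrees(np.arctan2(*(a-c)[1::-1]))+90)
E
```

```text
white [0.5973 0.0057 0.022 ] [0.4901 0.0385 0.1   ] 0.13660905864563225 162.97719582847665 34.81806097235223
green [ 0.5759 -0.0544  0.022 ] [ 0.4658 -0.02    0.1   ] 0.13925972881641674 162.68803890303303 34.063024534582354
[ 0.48358863 -0.27195901  0.078     ] [ 0.44457785 -0.20914935  0.055     ] 0.07393844972522373 121.84421814424918
handle line [ 0.45692602 -0.22049909  0.07      ] 137.41253814307663
rest ledge az+90 163.3243080606631
```

```bash
cat >> h.py <<'E'
def toolR(az,tilt):  # tool x horizontally toward azimuth az (pen's back), fingers slanting away from az by tilt
    a=np.radians(az);t=np.radians(tilt);h=-np.array([np.cos(a),np.sin(a),0]);k=np.array([0,0,1.])
    z=np.sin(t)*h-np.cos(t)*k;x=-np.cos(t)*h-np.sin(t)*k;return R.from_matrix(np.stack([x,np.cross(z,x),z],1))
def goal(g,az,tilt,back=0):  # grasp point g -> moves
    Rt=toolR(az,tilt);z=Rt.as_matrix()[:,2];print('rel',*rel(np.array(g)+z*(.019-back),Rt))
E
python3 - <<'E'
from h import *
goal([.486,-.026,.087],163,30,.13)
E
```

```text
rel [ 383.5 -423.1   17. ] [ -35.6  -14.3 -132.7]
```

Call:
move_arm(motion=[[0,0,-60,0,0,0,0.3],[60,-60,-80,0,0,-20,0.5],[110,-110,-80,0,0,-30,0.5],[150,-150,-80,0,0,-40,0.5],[190,-200,-80,0,0,-50,0.5]], newtons=25)

```text
clock: 0.72
tool_pos: [0.353, -0.3211, 0.2801]
eef_rot: [0.82, 0.572, 0.0, 0.0]
contact_force: [1.0, -0.1, 0.3]
opening: 0.501
finger_force: 0.0
```

Run:
```python
from h import *
print(pose()[0],r.get_state()['q'],r.get_state()['opening'])
goal([.486,-.026,.087],163,30,.13)
```

```text
[ 0.35298504 -0.32111536  0.28008451] [ 0.95108199  0.41289839 -0.4531913   1.87616366  0.22558386  0.90218961
  0.03682547] 0.5007126784014694
rel [319.8 -32.8  97. ] [-24.3 -23.  -90.9]
```

Call:
move_arm(motion=[[60,-7,0,-2,-2,-10,0.5],[120,-15,0,-5,-5,-20,0.5],[180,-20,10,-8,-8,-30,0.5],[240,-25,30,-11,-10,-40,0.5],[280,-30,50,-13,-13,-50,0.5]])

```text
clock: 1.35
tool_pos: [0.4235, -0.0481, 0.2299]
eef_rot: [0.492, 0.856, -0.027, 0.153]
contact_force: [1.8, -1.0, -0.2]
opening: 0.5
finger_force: 0.0
```

Run:
```python
from h import *
print(pose()[0],r.get_state()['q'])
goal([.486,-.026,.087],163,30,.13)
```

```text
[ 0.42349383 -0.04805002  0.22991489] [ 0.14572113  0.33905051 -0.47810115  2.32838784  0.9373883   0.52212967
 -0.59837151]
rel [41.1 22.8 39.2] [-11.4 -10.3 -40.8]
```

Call:
move_arm(motion=[[10,5,10,-3,-3,-10,0.5],[20,11,20,-6,-5,-20,0.5],[30,17,30,-8,-8,-30,0.5],[41,23,39,-11.4,-10.3,-40.8,0.5],[41,23,39,-11.4,-10.3,-40.8,0.5]])

```text
clock: 1.98
tool_pos: [0.4331, -0.0129, 0.174]
eef_rot: [0.204, 0.951, -0.06, 0.223]
contact_force: [-0.2, 0.1, -0.9]
opening: 0.497
finger_force: 0.0
```

Run:
```python
from h import *
print(pose()[0],r.get_state()['q'])
goal([.486,-.026,.087],163,30,.13)
s=snap('wrist','w1');print(s['world_to_cam'])
```

```text
[ 0.43312073 -0.01287685  0.1740028 ] [ 0.23787742  0.61445914 -0.99019638  2.54934561  1.64357553  0.90830433
 -0.9865773 ]
rel [-2.8  2.5 -8.9] [-4.7 -3.4 -6. ]
[[ 0.41359514  0.9101388  -0.02421614 -0.16270811]
 [ 0.67691855 -0.28960793  0.67668939 -0.39839765]
 [ 0.60886808 -0.2962678  -0.73587027  0.05700079]
 [ 0.          0.          0.          1.        ]]
```

View pics/w1.png

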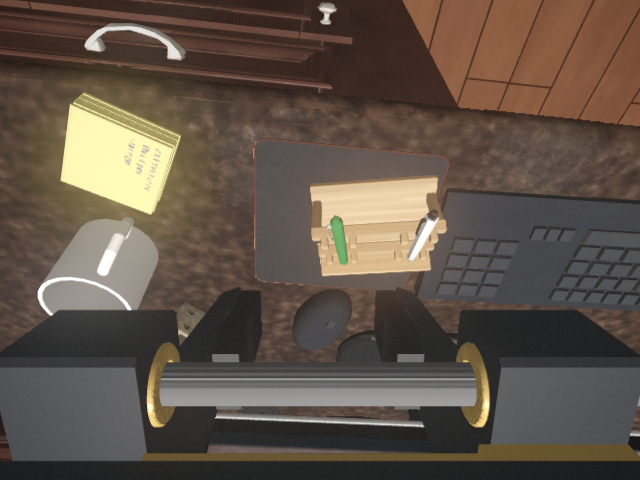

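Wrist view: green pen from back (337,217) to point (345,263), white pen from (433,213) to (412,258), mug mouth near (90,285) with the handle at (117,245). I'll refine the pens from the depth.

Run:
```python
from h import *
s=load('wrist');W=cloud(s);hsv=cv2.cvtColor(s['frame'],cv2.COLOR_RGB2HSV)
for name,mask,box in(('green',(hsv[...,0]>45)&(hsv[...,0]<80)&(hsv[...,1]>150),(205,275,325,355)),('white',(hsv[...,1]<60)&(hsv[...,2]>150),(205,265,405,445))):
    mm=np.zeros(mask.shape,bool);a,b,c_,d_=box;mm[a:b,c_:d_]=mask[a:b,c_:d_]
    P=W[mm];P=P[np.isfinite(P[:,0])&(P[:,2]>.01)];mu=np.median(P,0);P=P[np.linalg.norm(P-mu,axis=1)<.085]
    vv=np.linalg.svd(P-P.mean(0))[2][0];vv*=np.sign(vv[2]);t=(P-P.mean(0))@vv
    for q in(t.min(),t.max()):print(name,len(P),(P.mean(0)+vv*q).round(4))
    print(vv.round(3),np.degrees(np.arctan2(vv[1],vv[0])),np.degrees(np.arcsin(vv[2])),np.ptp(t))
goal([.486,-.026,.087],163,25,.07);goal([.486,-.026,.087],163,25,0)
```

```text
return _methods._mean(a, axis=axis, dtype=dtype,
  ret = um.true_divide(
<stdin>:6: RuntimeWarning: Mean of empty slice.
Traceback (most recent call last):
ValueError: zero-size array to reduction operation minimum which has no identity
```

Run:
```python
from h import *
s=load('wrist');W=cloud(s);print(s['frame'][240,341],W[240,341],W[225,338],W[232,424],s['intrinsics'])
for n,p,b in(('white',(411,260),(433,213)),('green',(346,265),(337,216))):print(n,px(s,*p,.022).round(4),px(s,*b,.1).round(4))
goal([.486,-.026,.087],163,25,.07);goal([.486,-.026,.087],163,25,0)
```

```text
[115 179 108] [ 0.4984892  -0.0262994   0.07810928] [ 0.47024059 -0.01726298  0.09531475] [0.51190958 0.0331892  0.08158442] [[411.3705743    0.         317.65804984]
 [  0.         411.3705743  240.6469572 ]
 [  0.           0.           1.        ]]
white [0.5979 0.008  0.022 ] [0.4812 0.0439 0.1   ]
green [ 0.5797 -0.0531  0.022 ] [ 0.4592 -0.0134  0.1   ]
rel [-13.1   4.6  50.6] [-4.   1.3 -5.9]
rel [-11.2   9.3 120.4] [-4.   1.3 -5.9]
```

Run:
```python
from h import *
g=[.483,-.022,.083]
goal(g,162.5,25,.07);goal(g,162.5,25,0)
```

```text
rel [-7.4  7.3 52.2] [-3.8  1.3 -5.5]
rel [ -5.6  11.8 122. ] [-3.8  1.3 -5.5]
```

Call:
move_arm(motion=[[-7.4,7.3,10,-3.8,1.3,-5.5,0.6],[-7.4,7.3,25,-3.8,1.3,-5.5,0.6],[-7.4,7.3,40,-3.8,1.3,-5.5,0.6],[-7.4,7.3,52,-3.8,1.3,-5.5,0.6],[-7.4,7.3,52,-3.8,1.3,-5.5,0.6]])

```text
clock: 2.65
tool_pos: [0.4625, -0.0209, 0.13]
eef_rot: [0.153, 0.964, -0.037, 0.215]
contact_force: [-0.8, 0.1, -0.2]
opening: 0.4
finger_force: 0.0
```

Run:
```python
from h import *
g=[.483,-.022,.083]
print(pose()[0],r.get_state()['q'],r.get_state()['opening'])
goal(g,162.5,25,0)
snap('wrist','w2')
```

```text
[ 0.46249942 -0.02087639  0.13001765] [ 0.32341585  0.75107689 -0.96176514  2.53279001  1.85407763  0.91751454
 -0.92922701] 0.3995993463272389
rel [ 2.1  5.7 70. ] [-0.5  0.1 -0.5]
```

View pics/w2.png

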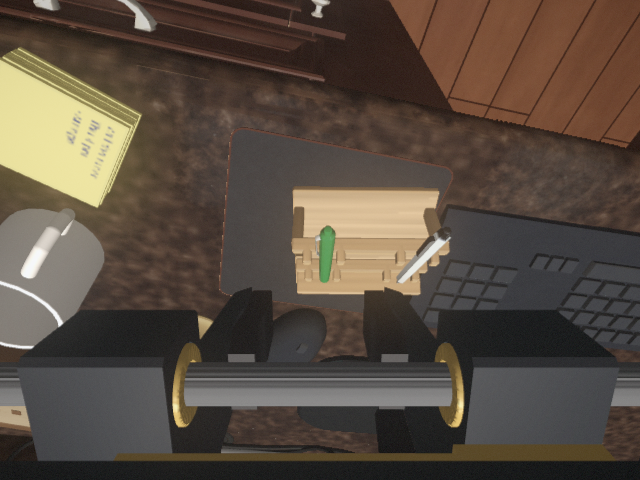

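Wrist view: the green pen runs upright in the picture from (327,230) to (324,280), about 5 mm off the finger midplane at column 318, which matches the computed shift. Next is the descent and grip.

Call:
move_arm(motion=[[2,5.7,15,0,0,0,0.6],[2,5.7,35,0,0,0,0.6],[2,5.7,55,0,0,0,0.6],[2,5.7,70,0,0,0,0.6],[2,5.7,70,0,0,0,0.6]])

```text
clock: 3.32
tool_pos: [0.4909, -0.024, 0.0663]
eef_rot: [0.153, 0.964, -0.036, 0.215]
contact_force: [0.3, 0.1, 0.7]
opening: 0.397
finger_force: 0.0
```

Call:
move_arm(motion=[[0,0,0,0,0,0,0.75],[0,0,0,0,0,0,1],[0,0,0,0,0,0,1],[0,0,0,0,0,0,1]], newtons=25)

```text
clock: 3.82
tool_pos: [0.4912, -0.024, 0.0668]
eef_rot: [0.153, 0.964, -0.036, 0.216]
contact_force: [-0.3, 0.5, 0.7]
opening: 0.005
finger_force: 0.0
```

Run:
```python
from h import *
s=snap('side');im=s['frame'][:,:,::-1]
cv2.imwrite('pics/sc1.png',cv2.resize(im[200:400,200:420],None,fx=3,fy=3))
```

```text
(no output)
```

View pics/sc1.png

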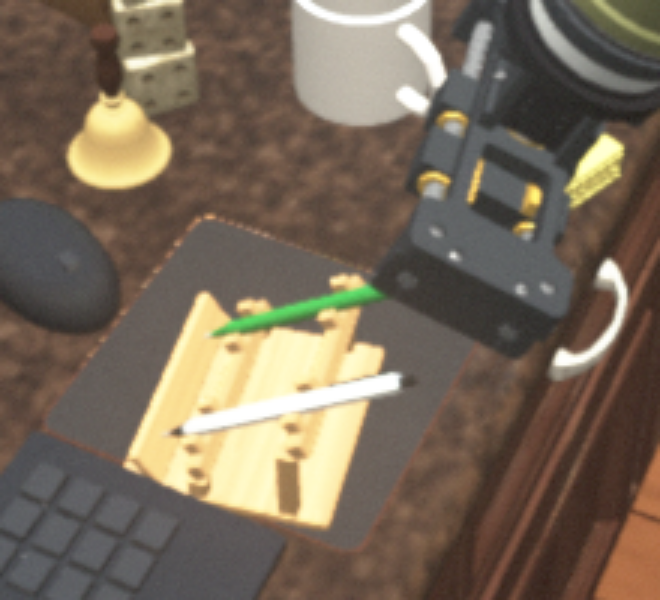

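Side crop: the fingers are fully shut (opening 0.005), so the grip missed. The green pen still lies in its groove, with its point at crop (210,333) and its back hidden by the gripper. I'll back off along the tool and measure the pen again.

Call:
move_arm(motion=[[0,0,0,0,0,0,0.8],[0,0,0,0,0,0,0.6],[0,0,-15,0,0,0,0.6],[0,0,-45,0,0,0,0.6],[0,0,-60,0,0,0,0.6]])

```text
clock: 4.5
tool_pos: [0.4665, -0.0156, 0.1218]
eef_rot: [0.153, 0.964, -0.036, 0.216]
contact_force: [-0.8, 0.3, -1.1]
opening: 0.398
finger_force: 0.0
```

Run:
```python
from h import *
for n in('wrist','side','top'):
    s=snap(n);W=cloud(s);f=s['frame'].astype(int);m=(f[...,1]>f[...,0]*1.35)&(f[...,1]>f[...,2]*1.35)&(f[...,1]>40)
    W[np.linalg.norm(W-[.52,-.035,.06],axis=2)>.12]=np.nan
    m&=np.isfinite(W[...,0]);uv=np.argwhere(m);print(n,m.sum(),uv.min(0),uv.max(0))
    P=W[m];P=P[P[:,2]>.02];c=np.median(P,0);vv=np.linalg.svd(P-c,full_matrices=False)[2][0];vv*=np.sign(vv[2]);t=(P-c)@vv
    for lo in np.linspace(t.min(),t.max(),6)[:-1]:
        k=(t>=lo)&(t<lo+np.ptp(t)/5);print('  ',P[k].mean(0).round(4))
p,Rr=pose();print(p,Rr.as_matrix().round(3))
cv2.imwrite('pics/w3.png',cv2.resize(load('wrist')['frame'][180:340,200:460,::-1],None,fx=3,fy=3))
```

```text
wrist 577 [234 309] [287 322]
   [ 0.556  -0.0469  0.0397]
   [ 0.5355 -0.0401  0.0533]
   [ 0.515  -0.0334  0.0668]
   [ 0.4945 -0.0267  0.0802]
   [ 0.4718 -0.0191  0.0939]
side 400 [289 271] [311 349]
   [ 0.5601 -0.0466  0.0341]
   [ 0.5409 -0.0396  0.0466]
   [ 0.5194 -0.0326  0.0612]
   [ 0.4963 -0.0252  0.0757]
   [ 0.4748 -0.0183  0.0895]
top 176 [205 239] [254 261]
   [ 0.5596 -0.0498  0.0382]
   [ 0.5396 -0.0433  0.0521]
   [ 0.5178 -0.036   0.0661]
   [ 0.4971 -0.0289  0.0791]
   [ 0.4771 -0.0223  0.0915]
[ 0.4672337  -0.01588666  0.12138521] [[-0.86   0.31   0.405]
 [ 0.279  0.951 -0.136]
 [-0.428 -0.004 -0.904]]
```

View pics/w3.png

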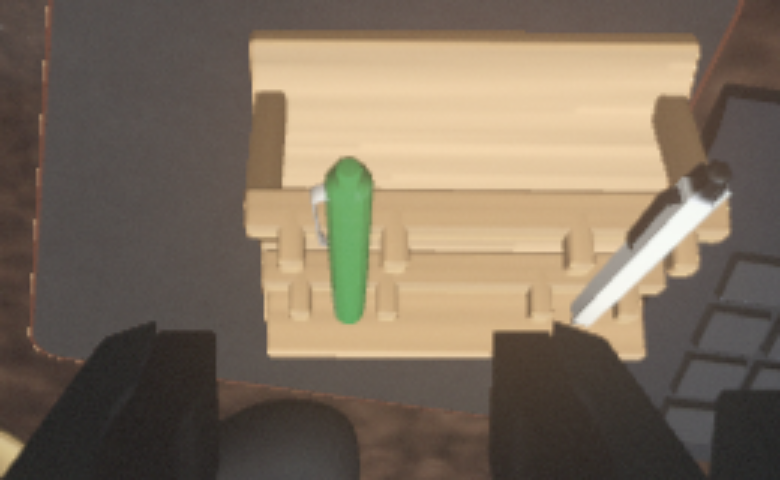

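Run:
```python
from h import *
s=load('wrist');T=s['world_to_cam'];K=s['intrinsics'];p,Rr=pose();W=cloud(s)
for n,q in(('tcp',p),('grasp',p-.019*Rr.as_matrix()[:,2]),('y+17',p+.0175*Rr.as_matrix()[:,1]),('y+17g',p+Rr.apply([0,.0175,-.019])),('grasp@down',np.array([.4833,-.0214,.0838]))):
    c=T[:3,:3]@q+T[:3,3];print(n,c.round(3),(K@c/c[2])[:2].round(0))
for u,v in((260,292),(255,300),(265,310),(268,320),(372,292),(368,310),(366,320)):
    print(u,v,W[v,u].round(4),Rr.inv().apply(W[v,u]-p).round(4)*1000)
```

```text
tcp [0.    0.017 0.197] [319. 275.]
grasp [0.    0.022 0.179] [319. 291.]
y+17 [0.018 0.017 0.197] [355. 275.]
y+17g [0.018 0.022 0.179] [359. 291.]
grasp@down [0.    0.005 0.237] [318. 249.]
260 292 [ 0.4365 -0.0292  0.1545] [  8.6 -22.3 -40.6]
255 300 [ 0.4329 -0.0288  0.1615] [  8.8 -23.1 -48.4]
265 310 [ 0.4307 -0.0231  0.1692] [  9.  -18.4 -57. ]
268 320 [ 0.4379 -0.0252  0.1676] [  2.9 -18.1 -52.4]
372 292 [0.4497 0.0112 0.1542] [  8.6  20.1 -40.5]
368 310 [0.4437 0.0099 0.1672] [  7.8  17.  -54.5]
366 320 [0.4513 0.0075 0.1653] [  1.4  17.1 -49.4]
```

Run:
```python
from h import *
s=load('wrist');p,Rr=pose();W=cloud(s);L=Rr.inv().apply((W.reshape(-1,3)-p)).reshape(W.shape)*1000
m=(np.abs(L[...,1])<35)&(np.abs(L[...,0])<15)&(L[...,2]<12)&(L[...,2]>-90)
uv=np.argwhere(m);print(m.sum(),np.percentile(L[m][:,2],[50,90,99,100]))
for v in(286,288,290,295,300,310):print(v,[tuple(L[v,u].round(0)) for u in(245,258,268,367,372,380)])
st=r.get_state();print(st)
```

```text
8734 [-68.48622645 -47.81632237 -40.05838582 -37.89211312]
286 [(np.float64(-74.0), np.float64(-67.0), np.float64(168.0)), (np.float64(-73.0), np.float64(-55.0), np.float64(165.0)), (np.float64(-74.0), np.float64(-46.0), np.float64(168.0)), (np.float64(-64.0), np.float64(42.0), np.float64(143.0)), (np.float64(-64.0), np.float64(46.0), np.float64(144.0)), (np.float64(-55.0), np.float64(49.0), np.float64(121.0))]
288 [(np.float64(-76.0), np.float64(-68.0), np.float64(168.0)), (np.float64(-76.0), np.float64(-55.0), np.float64(167.0)), (np.float64(-76.0), np.float64(-46.0), np.float64(167.0)), (np.float64(-66.0), np.float64(42.0), np.float64(144.0)), (np.float64(-65.0), np.float64(46.0), np.float64(142.0)), (np.float64(-65.0), np.float64(53.0), np.float64(142.0))]
290 [(np.float64(10.0), np.float64(-28.0), np.float64(-42.0)), (np.float64(9.0), np.float64(-23.0), np.float64(-38.0)), (np.float64(8.0), np.float64(-20.0), np.float64(-38.0)), (np.float64(9.0), np.float64(18.0), np.float64(-39.0)), (np.float64(9.0), np.float64(20.0), np.float64(-39.0)), (np.float64(9.0), np.float64(23.0), np.f
[... 1048 characters left out ...]
]
{'clock': 4.65, 'q': array([ 0.30698408,  0.78304382, -0.96320839,  2.52986202,  1.87066875,
        0.9489772 , -0.95155473]), 'qd': array([ 0.00052178,  0.03285853,  0.01342757, -0.00825779,  0.00789398,
        0.00641316, -0.00272701]), 'joint_torque': array([-7.61791226e-02, -3.83683383e+01, -5.99827051e+00, -2.21519731e+00,
        6.50908649e-01,  1.21883087e+00,  3.46129260e-02]), 'tool_pos': array([ 0.4672337 , -0.01588666,  0.12138521]), 'eef_rot': array([ 0.15286609,  0.96363391, -0.03636501,  0.21614631]), 'contact_force': array([ 0.3311707 , -1.35789495,  0.28208524]), 'moment': array([ 0.13002634,  0.25626538, -0.0061382 ]), 'finger_force': 0.0, 'opening': 0.4026466657837662}
```

Finding: in the wrist depth, which agrees with the other cameras on the pen, the real fingertips lie about 38 mm behind the reported TCP along tool z. That is why the grip closed above the pen. I'll carry that offset from here on.

```bash
sed -i 's/(.019-back)/(.057-back)/' h.py
python3 - <<'E'
from h import *
g=[.483,-.0225,.082]
goal(g,162,25,.0)
E
```

```text
rel [ 1.8 -1.  99.9] [-0.2  0.3  0. ]
```

Call:
move_arm(motion=[[2,-1,25,0,0,0,0.6],[2,-1,50,0,0,0,0.6],[2,-1,70,0,0,0,0.6],[2,-1,80,0,0,0,0.6],[2,-1,80,0,0,0,0.6]])

```text
clock: 5.28
tool_pos: [0.4968, -0.0272, 0.0467]
eef_rot: [0.153, 0.964, -0.036, 0.215]
contact_force: [-0.6, 0.6, -0.9]
opening: 0.4
finger_force: 0.0
```

Run:
```python
from h import *
s=snap('wrist');p,Rr=pose();W=cloud(s);L=Rr.inv().apply((W.reshape(-1,3)-p)).reshape(W.shape)*1000
m=(np.abs(L[...,1])<35)&(np.abs(L[...,1])>14)&(np.abs(L[...,0])<12)&(L[...,2]>-90)&(L[...,2]<-30);print(np.percentile(L[m][:,2],[99.9]))
f=s['frame'].astype(int);m=(f[...,1]>f[...,0]*1.35)&(f[...,1]>f[...,2]*1.35)&(f[...,1]>40);m[:,:280]=0;m[:,360:]=0
P=L[m];o=np.argsort(P[:,2]);print(len(P),P[o[:15]].mean(0),P[o[-15:]].mean(0));print(r.get_state()['contact_force'])
goal([.483,-.0225,.082],162,25,.0)
```

```text
[-37.21715769]
527 [ 10.46624797  -0.34055703 -60.80379626] [nan nan nan]
[-0.62672192  0.29080117  0.26499248]
rel [-1.3  0.1 19.5] [-0.3  0.2  0. ]
```

Call:
move_arm(motion=[[-1,0,10,0,0,0,0.6],[-1,0,18,0,0,0,0.6],[-1,0,18,0,0,0,0.8],[-1,0,18,0,0,0,1],[-1,0,18,0,0,0,1]], newtons=25)

```text
clock: 5.95
tool_pos: [0.5053, -0.0298, 0.032]
eef_rot: [0.153, 0.964, -0.036, 0.216]
contact_force: [0.4, 0.2, -0.2]
opening: 0.109
finger_force: 25.0
```

Call:
move_arm(motion=[[0,0,0,0,0,0,1],[0,0,0,0,0,0,1]])

```text
clock: 6.2
tool_pos: [0.5053, -0.0298, 0.0319]
eef_rot: [0.153, 0.964, -0.036, 0.215]
contact_force: [0.9, -1.0, 0.5]
opening: 0.106
finger_force: 25.0
```

Call:
move_arm(motion=[[-13,0,-27,0,0,0,1],[-30,0,-63,0,0,0,1],[-47,0,-99,0,0,0,1],[-64,0,-136,0,0,0,1],[-77,0,-163,0,0,0,1]])

```text
clock: 6.82
tool_pos: [0.5057, -0.0291, 0.214]
eef_rot: [0.153, 0.964, -0.036, 0.216]
contact_force: [-0.4, 0.2, -1.0]
opening: 0.106
finger_force: 25.0
```

```bash
cat >> h.py <<'E'
def green(n,c,rad=.17,white=False):
    s=snap(n);W=cloud(s);f=s['frame'].astype(int)
    m=(f.min(2)>120)&(np.ptp(f,axis=2)<40) if white else (f[...,1]>f[...,0]*1.35)&(f[...,1]>f[...,2]*1.35)&(f[...,1]>40)
    m&=np.linalg.norm(W-np.array(c),axis=2)<rad;P=W[m];c=np.median(P,0);vv=np.linalg.svd(P-c,full_matrices=False)[2][0];vv*=np.sign(vv[2]);t=(P-c)@vv
    c=np.median(P-np.outer(t,vv),0);print(n,len(P),'low',(c+vv*t.min()).round(4),'high',(c+vv*t.max()).round(4),'len',np.ptp(t).round(4),'tilt',np.degrees(np.arccos(vv[2])).round(1),'az',np.degrees(np.arctan2(vv[1],vv[0])).round(1))
    p,Rr=pose();print('  in tool',Rr.inv().apply(c+vv*t.min()-p).round(4),Rr.inv().apply(vv).round(3))
E
python3 - <<'E'
from h import *
print(pose()[0],r.get_state()['q'])
for n in('side','top'):green(n,[.52,-.035,.22])
E
```

```text
[ 0.50573189 -0.02905919  0.21400015] [ 0.41161117  0.52064408 -0.89482603  2.31714035  1.48667663  0.66611057
 -0.40684267]
side 328 low [ 0.5623 -0.0598  0.2023] high [0.4681 0.0283 0.3097] len 0.1678 tilt 50.2 az 136.9
  in tool [-0.0492 -0.013   0.0403] [ 0.35   0.324 -0.879]
top 225 low [ 0.573  -0.0492  0.2017] high [ 0.447  -0.0127  0.3256] len 0.1804 tilt 46.6 az 163.8
  in tool [-0.056   0.0011  0.0421] [ 0.358 -0.027 -0.933]
```

Run:
```python
from h import *
from scipy.optimize import least_squares
for n in('top','side'):
    s=load(n);W=cloud(s);f=s['frame'].astype(int)
    m=(np.linalg.norm(W[...,:2]-[.483,-.27],axis=2)<.05)&(abs(W[...,2]-.078)<(.003))&(f.min(2)>110);P=W[m]
    d=np.linalg.norm(P[:,:2]-[.483,-.27],axis=1);P=P[d>.03]
    q=least_squares(lambda c:np.hypot(P[:,0]-c[0],P[:,1]-c[1])-.0385,[.483,-.27],loss='soft_l1',f_scale=.003).x;print(n,len(P),q,np.std(np.hypot(*(P[:,:2]-q).T)))
    m=(np.linalg.norm(W[...,:2]-q,axis=2)<.082)&(np.linalg.norm(W[...,:2]-q,axis=2)>.05)&(abs(W[...,2]-.045)<.027)&(f.min(2)>110)&(np.ptp(f,axis=2)<40);P=W[m];print(len(P),P.mean(0),np.degrees(np.arctan2(*(P.mean(0)[:2]-q)[::-1])))
```

```text
top 205 [ 0.48483218 -0.27131414] 0.0012105642756748698
63 [ 0.45086552 -0.21823435  0.06090948] 122.61586607563434
side 95 [ 0.48228825 -0.2674997 ] 0.001598581117114475
191 [ 0.44753829 -0.21207395  0.04697316] 122.08623930781668
```

```bash
cat >> h.py <<'E'
M=np.array([.4835,-.2695])
def place(az,s,p,z,tip=(-.065,0,.044),tilt=0):  # point at lean coordinate s, across p, height z
    a=np.radians(az);l=np.array([np.cos(a),np.sin(a)]);q=np.array([l[1],-l[0]])
    pt=np.r_[M+s*l+p*q,z];Rt=toolR(az,tilt);t=pt-Rt.apply(tip);print('tcp',t.round(4),'rel',*rel(t,Rt))
E
python3 - <<'E'
from h import *
place(122,-.02,-.008,.13)
E
```

```text
tcp [ 0.4529 -0.2356  0.174 ] rel [   6.9 -213.3   43.3] [ 8.8 24.6 39.2]
```

Call:
move_arm(motion=[[1,-30,0,1,4,6,1],[2,-70,5,3,8,13,1],[3,-110,15,5,13,20,1],[5,-150,27,6,17,27,1],[6,-185,36,7.5,21,33,1]])

```text
clock: 7.55
tool_pos: [0.4557, -0.2098, 0.1759]
eef_rot: [0.438, 0.898, -0.008, 0.027]
contact_force: [0.5, -0.3, -0.8]
opening: 0.11
finger_force: 25.0
```

Run:
```python
from h import *
print(pose()[0],r.get_state()['q'])
place(122,-.02,-.008,.13)
```

```text
[ 0.45572466 -0.20980323  0.17591493] [ 0.85353211  0.66652917 -0.86652957  1.99412999  0.77956968  0.79139803
  0.18862612]
tcp [ 0.4529 -0.2356  0.174 ] rel [-18.4 -18.1   2.8] [0.7 3.2 6. ]
```

Call:
move_arm(motion=[[-9,-9,2,0.4,1.6,3,1],[-18.4,-18.1,2.8,0.7,3.2,6,1],[-18.4,-18.1,2.8,0.7,3.2,6,1]])

```text
clock: 7.92
tool_pos: [0.4538, -0.2352, 0.1741]
eef_rot: [0.484, 0.875, 0.0, 0.001]
contact_force: [0.1, 0.8, -0.3]
opening: 0.109
finger_force: 25.0
```

Run:
```python
from h import *
s=snap('side');im=s['frame'][:,:,::-1];green('side',[.48,-.27,.19],.075);green('top',[.48,-.27,.19],.075)
cv2.imwrite('pics/sc2.png',cv2.resize(im[80:280,240:440],None,fx=3,fy=3))
place(122,-.02,-.008,.01)
```

```text
side 136 low [ 0.488  -0.2798  0.1367] high [ 0.45  -0.225  0.243] len 0.1254 tilt 32.1 az 124.8
  in tool [-0.0574  0.0035  0.0383] [ 0.529 -0.021 -0.848]
  return _methods._mean(a, axis=axis, dtype=dtype,
  ret = um.true_divide(
Traceback (most recent call last):
  File "h.py", line 30, in green
    m&=np.linalg.norm(W-np.array(c),axis=2)<rad;P=W[m];c=np.median(P,0);vv=np.linalg.svd(P-c,full_matrices=False)[2][0];vv*=np.sign(vv[2]);t=(P-c)@vv
                                                                           ~~~~~~~~~~~~~~~~~~~~~~~~~~~~~~~~~~~~~~~~~^^^
IndexError: index 0 is out of bounds for axis 0 with size 0
```

Call:
move_arm(motion=[[0,0,25,0,0,0,1],[0,0,50,0,0,0,1],[0,0,75,0,0,0,1],[0,0,95,0,0,0,1],[0,0,105,0,0,0,1]])

```text
clock: 8.7
tool_pos: [0.4549, -0.2329, 0.07]
eef_rot: [0.482, 0.876, 0.001, 0.002]
contact_force: [-0.2, -0.7, -0.1]
opening: 0.108
finger_force: 25.0
```

Run:
```python
from h import *
s=snap('side');im=s['frame'][:,:,::-1]
cv2.imwrite('pics/sc2.png',cv2.resize(im[120:280,260:420],None,fx=3.7,fy=3.7))
print(r.get_state()['contact_force'],pose()[0])
```

```text
[ 0.00434837  0.38329528 -0.22063369] [ 0.45467377 -0.23305204  0.0694496 ]
```

View pics/sc2.png

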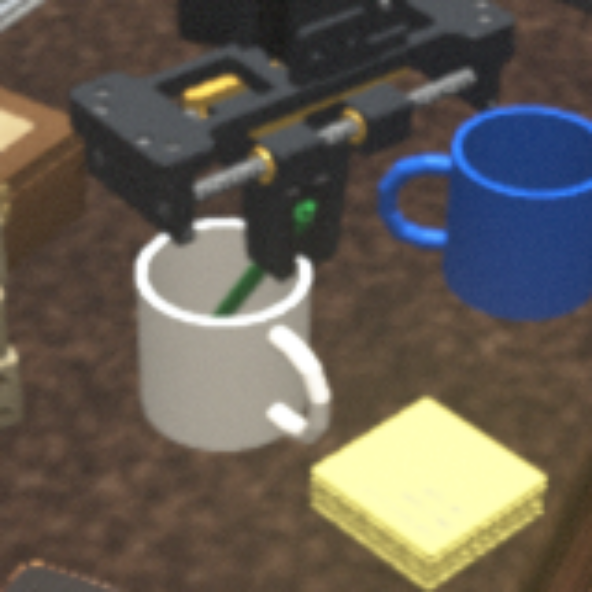

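Side crop: the green pen goes into the white mug and leans over the handle, with the fingers above the rim at crop (280,270) and clear of the blue mug. I'll lower it the rest of the way.

Call:
move_arm(motion=[[0,0,5,0,0,0,1],[0,0,9,0,0,0,1],[0,0,13,0,0,0,1],[0,0,13,0,0,0,1]])

```text
clock: 9.25
tool_pos: [0.4554, -0.2342, 0.0577]
eef_rot: [0.483, 0.876, 0.001, 0.002]
contact_force: [0.6, -0.1, 0.1]
opening: 0.107
finger_force: 25.0
```

Call:
move_arm(motion=[[0,0,2,0,0,0,1],[0,0,4,0,0,0,1],[0,0,4,0,0,0,1]])

```text
clock: 9.62
tool_pos: [0.4554, -0.2342, 0.0537]
eef_rot: [0.483, 0.876, 0.001, 0.002]
contact_force: [-0.7, -0.4, 0.4]
opening: 0.108
finger_force: 25.0
```

Call:
move_arm(motion=[[0,0,2,0,0,0,1],[0,0,2,0,0,0,1]])

```text
clock: 9.88
tool_pos: [0.4554, -0.2341, 0.0516]
eef_rot: [0.483, 0.876, 0.001, 0.002]
contact_force: [0.1, -1.2, -0.2]
opening: 0.107
finger_force: 25.0
```

Call:
move_arm(motion=[[0,0,2,0,0,0,1],[0,0,2,0,0,0,0.86],[0,0,2,0,0,0,0.75],[0,0,2,0,0,0,0.6],[0,0,2,0,0,0,0.5]])

```text
clock: 10.5
tool_pos: [0.4556, -0.2342, 0.0498]
eef_rot: [0.483, 0.876, 0.001, 0.003]
contact_force: [-0.3, -0.0, -0.1]
opening: 0.451
finger_force: 0.0
```

Call:
move_arm(motion=[[0,0,-20,0,0,0,0.5],[0,0,-50,0,0,0,0.5],[0,0,-90,0,0,0,0.5],[0,0,-130,0,0,0,0.5],[0,0,-150,0,0,0,0.5]])

```text
clock: 11.12
tool_pos: [0.4556, -0.234, 0.2019]
eef_rot: [0.483, 0.876, 0.001, 0.004]
contact_force: [-0.8, -0.3, -0.1]
opening: 0.5
finger_force: 0.0
```

Run:
```python
from h import *
green('side',[.46,-.24,.08],.08)
s=load('side');cv2.imwrite('pics/sc3.png',cv2.resize(s['frame'][120:280,260:420,::-1],None,fx=3,fy=3))
goal([.505,.032,.087],163,25,.1)
```

```text
side 81 low [ 0.4703 -0.2508  0.0669] high [ 0.4473 -0.2148  0.1226] len 0.0702 tilt 37.5 az 122.5
  in tool [-0.0203  0.0017  0.1367] [ 0.602  0.003 -0.798]
rel [213.7 170.5  76.8] [ -8.7 -23.3 -40.1]
```

View pics/sc3.png

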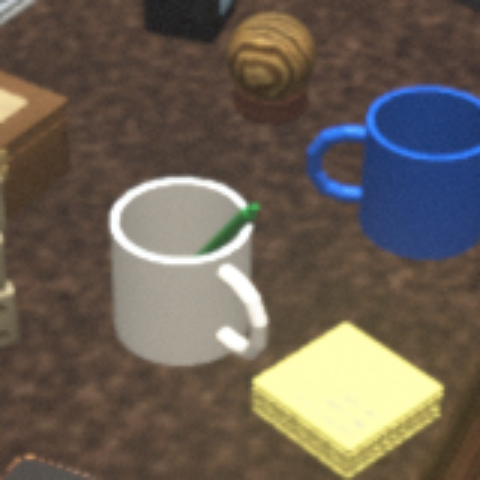

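Side crop: the green pen leans on the rim over the handle, with its back at crop (255,210) about 122 mm up, and the mug hasn't moved. Now the white pen.

Call:
move_arm(motion=[[40,33,0,-1,-4,-7,0.5],[85,68,5,-3,-9,-15,0.5],[130,104,20,-5,-14,-24,0.5],[175,140,45,-7,-19,-32,0.5],[205,165,70,-8.7,-23.3,-40,0.5]])

```text
clock: 11.8
tool_pos: [0.4823, -0.0026, 0.1425]
eef_rot: [0.186, 0.963, -0.038, 0.189]
contact_force: [0.8, -1.1, -1.1]
opening: 0.498
finger_force: 0.0
```

Run:
```python
from h import *
green('wrist',[.53,.027,.066],.09,True)
p,Rr=pose();print(p,r.get_state()['q'])
goal([.506,.035,.081],163,25,.06);goal([.506,.035,.081],163,25,.0)
```

```text
wrist 882 low [0.6015 0.0054 0.0192] high [0.4905 0.0402 0.0965] len 0.1397 tilt 56.4 az 162.6
  in tool [-0.0588  0.0425  0.1543] [ 0.563 -0.051 -0.825]
[0.481239   0.00562926 0.14006083] [ 0.14912272  0.63420043 -0.67717744  2.40601905  1.73291704  0.64057786
 -0.83046062]
rel [10.7 36.  56.6] [-1.4 -3.  -3.8]
rel [  7.6  37.6 116.5] [-1.4 -3.  -3.8]
```

Call:
move_arm(motion=[[5,15,15,-0.7,-1.5,-2,0.6],[10,33,35,-1.4,-3,-3.8,0.6],[10,33,55,-1.4,-3,-3.8,0.6],[10,33,55,-1.4,-3,-3.8,0.6]])

```text
clock: 12.35
tool_pos: [0.5039, 0.0216, 0.0861]
eef_rot: [0.153, 0.964, -0.038, 0.212]
contact_force: [1.2, -0.5, 0.3]
opening: 0.407
finger_force: 0.0
```

Run:
```python
from h import *
print(pose()[0],r.get_state()['q'])
goal([.507,.035,.080],162.7,25,.0)
```

```text
[0.50393777 0.02156191 0.08605339] [ 0.10215507  0.81612013 -0.70968385  2.42802787  1.95823117  0.83547853
 -1.03469929]
rel [ 3.5 14.6 61.8] [-0.8 -0.2 -0.6]
```

Call:
move_arm(motion=[[3,14.5,5,0,0,0,0.6],[3,14.5,20,0,0,0,0.6],[3,14.5,20,0,0,0,0.6]])

```text
clock: 12.72
tool_pos: [0.515, 0.0334, 0.0675]
eef_rot: [0.153, 0.964, -0.038, 0.213]
contact_force: [-0.5, -0.4, 0.4]
opening: 0.399
finger_force: 0.0
```

Run:
```python
from h import *
goal([.507,.035,.080],162.7,25,.0)
green('wrist',[.53,.027,.066],.09,True)
```

```text
rel [ 2.1 -0.4 42.2] [-0.8  0.  -0.6]
wrist 663 low [0.5871 0.0102 0.0323] high [0.485  0.0442 0.0994] len 0.1269 tilt 58.1 az 161.6
  in tool [-0.0539  0.0008  0.0643] [ 0.546  0.    -0.838]
```

Call:
move_arm(motion=[[2,0.5,12,-0.8,0,-0.6,0.6],[2,0.5,26,-0.8,0,-0.6,0.6],[2,0.5,40,-0.8,0,-0.6,0.6],[2,0.5,40,-0.8,0,-0.6,0.8],[2,0.5,40,-0.8,0,-0.6,1]])

```text
clock: 13.4
tool_pos: [0.5292, 0.0294, 0.0311]
eef_rot: [0.147, 0.965, -0.032, 0.214]
contact_force: [0.5, 0.3, -1.6]
opening: 0.196
finger_force: 0.0
```

Call:
move_arm(motion=[[0,0,0,0,0,0,1],[0,0,0,0,0,0,1],[0,0,0,0,0,0,1]])

```text
clock: 13.78
tool_pos: [0.5294, 0.0294, 0.0313]
eef_rot: [0.146, 0.965, -0.032, 0.215]
contact_force: [-0.7, 0.3, 0.1]
opening: 0.109
finger_force: 25.0
```

Gripped. Next I'll lift it.

Call:
move_arm(motion=[[-13,0,-27,0,0,0,1],[-30,0,-63,0,0,0,1],[-47,0,-99,0,0,0,1],[-64,0,-136,0,0,0,1],[-82,0,-172,0,0,0,1]])

```text
clock: 14.4
tool_pos: [0.5302, 0.0285, 0.2233]
eef_rot: [0.146, 0.965, -0.032, 0.215]
contact_force: [0.4, -0.6, -0.0]
opening: 0.106
finger_force: 25.0
```

Run:
```python
from h import *
print(pose()[0],r.get_state()['q'])
T=np.array([.42,-.16,.24]);print(rel(T,toolR(60,0)))
print(rel([.47,-.1,.25],toolR(120,0)))
```

```text
[0.53022326 0.02854384 0.22325776] [ 0.09943464  0.4654732  -0.59445534  2.2313376   1.32779992  0.54689905
 -0.31823839]
(array([  37.6, -212.7,  -36.4]), array([ 22.5,  17.9, 100.9]))
(array([   6.2, -140.6,  -32.7]), array([ 9.4, 23.9, 42.1]))
```

Call:
move_arm(motion=[[1,-25,-6,2,5,8,1],[2,-55,-12,4,10,17,1],[4,-85,-20,6,15,25,1],[5,-112,-27,8,19,34,1],[6,-140,-33,9.4,23.9,42,1]])

```text
clock: 15.02
tool_pos: [0.4699, -0.0994, 0.2494]
eef_rot: [0.501, 0.865, 0.001, -0.002]
contact_force: [1.0, -0.4, -0.5]
opening: 0.108
finger_force: 25.0
```

Run:
```python
from h import *
print(pose()[0],r.get_state()['q'])
print(rel([.43,-.2,.26],toolR(70,0)))
```

```text
[ 0.46992116 -0.09939482  0.24939797] [ 0.5674668   0.4993748  -0.69271978  1.9050024   0.40276549  0.88269267
  0.19422628]
(array([-67.3, -84.7, -10.8]), array([-0.1, -0.2, 49.9]))
```

Call:
move_arm(motion=[[-14,-17,-4,0,0,10,1],[-27,-34,-7,0,0,20,1],[-40,-51,-10,0,0,30,1],[-54,-68,-10,0,0,40,1],[-67,-85,-10,0,0,50,1]])

```text
clock: 15.65
tool_pos: [0.4297, -0.2005, 0.2588]
eef_rot: [0.821, 0.572, -0.0, -0.001]
contact_force: [0.2, -0.4, 0.1]
opening: 0.112
finger_force: 25.0
```

Run:
```python
from h import *
print(pose()[0],r.get_state()['q'])
print(rel([.46,-.25,.26],toolR(20,0)))
```

```text
[ 0.42967871 -0.20047132  0.25877545] [ 0.64408269  0.43650152 -0.44985553  1.9157405   0.24780902  0.84501657
 -0.28894985]
(array([-36. ,  45.6,  -1.3]), array([-0.1,  0. , 49.7]))
```

Call:
move_arm(motion=[[-7,9,0,0,0,10,1],[-14,18,0,0,0,20,1],[-22,27,0,0,0,30,1],[-29,36,0,0,0,40,1],[-36,45,0,0,0,50,1]])

```text
clock: 16.27
tool_pos: [0.4602, -0.2491, 0.2586]
eef_rot: [0.985, 0.171, -0.001, -0.001]
contact_force: [0.2, 0.4, 0.5]
opening: 0.11
finger_force: 25.0
```

Run:
```python
from h import *
print(pose()[0],r.get_state()['q'])
print(rel([.49,-.29,.26],toolR(-30,0)))
```

```text
[ 0.46017334 -0.24911338  0.25857542] [ 0.5305442   0.4828902  -0.18980328  1.7919682   0.11333099  0.87914532
 -0.93702348]
(array([14.3, 48.6, -1.5]), array([-0.1,  0.1, 49.7]))
```

Call:
move_arm(motion=[[3,10,0,0,0,10,1],[6,20,0,0,0,20,1],[9,29,0,0,0,30,1],[12,39,0,0,0,40,1],[14,49,0,0,0,50,1]])

```text
clock: 16.9
tool_pos: [0.4902, -0.2901, 0.2585]
eef_rot: [0.965, -0.261, -0.001, -0.001]
contact_force: [-0.7, -0.2, 0.2]
opening: 0.112
finger_force: 25.0
```

Run:
```python
from h import *
print(pose()[0],r.get_state()['q'])
place(-56,-.005,.014,.15,tilt=-8)
place(-56,-.005,.014,.01,tilt=-8);place(-56,-.005,.014,.15,tilt=8)
print(toolR(-56,8).apply([-.065,0,.044]),toolR(-56,-8).apply([-.065,0,.044]))
green('side',[.45,-.27,.25],.09,True)
```

```text
[ 0.49022393 -0.29008931  0.25845787] [ 0.41353318  0.54582681  0.0668749   1.6680139  -0.04406354  0.93122288
 -1.60180372]
tcp [ 0.5017 -0.3215  0.2026] rel [25.8 21.4 55.8] [-1.8  8.  25.7]
tcp [ 0.5017 -0.3215  0.0626] rel [ 26.1  21.4 195.8] [-1.8  8.  25.7]
tcp [ 0.5085 -0.3316  0.1845] rel [36.9 26.7 73.8] [ 1.8 -7.7 25.7]
[-0.03941809  0.05843972 -0.03452554] [-0.03256952  0.04828631 -0.05261805]
side 299 low [ 0.4441 -0.2608  0.2307] high [ 0.4861 -0.2864  0.3085] len 0.0921 tilt 32.3 az -31.4
  in tool [-0.0559 -0.0025  0.0278] [ 0.533  0.007 -0.846]
```

Call:
move_arm(motion=[[8,7,10,-0.5,2.5,8,1],[16,14,25,-1,5,16,1],[26,23,45,-1.8,8,25.7,1],[26,23,56,-1.8,8,25.7,1],[26,23,56,-1.8,8,25.7,1]])

```text
clock: 17.58
tool_pos: [0.501, -0.3224, 0.2019]
eef_rot: [0.883, -0.464, 0.061, 0.032]
contact_force: [-0.6, -0.2, 0.4]
opening: 0.11
finger_force: 25.0
```

Run:
```python
from h import *
green('side',[.475,-.285,.2],.075,True)
print(r.get_state()['q'])
for z in(.15,.06,.02,.01):place(-56,-.005,.015,z,tilt=-8)
```

```text
side 310 low [ 0.4731 -0.2806  0.1661] high [ 0.4964 -0.3158  0.2648] len 0.1074 tilt 23.1 az -56.5
  in tool [-0.0556 -0.0005  0.0291] [ 0.517  0.006 -0.856]
[ 0.32021422  0.59946334  0.2184976   1.80897105 -0.1014893   0.62164813
 -1.96703804]
tcp [ 0.5008 -0.322   0.2026] rel [-1.1  0.1 -0.1] [-0.1 -0.   0.5]
tcp [ 0.5008 -0.322   0.1126] rel [-13.7   0.1  89. ] [-0.1 -0.   0.5]
tcp [ 0.5008 -0.322   0.0726] rel [-1.930e+01  1.000e-01  1.286e+02] [-0.1 -0.   0.5]
tcp [ 0.5008 -0.322   0.0626] rel [-2.070e+01  1.000e-01  1.385e+02] [-0.1 -0.   0.5]
```

Call:
move_arm(motion=[[-8,0,0,0,0,0,1],[-12,0,28,0,0,0,1],[-16,0,56,0,0,0,1],[-20,0,84,0,0,0,1],[-24,0,112,0,0,0,1]])

```text
clock: 18.25
tool_pos: [0.4974, -0.3165, 0.0883]
eef_rot: [0.882, -0.466, 0.063, 0.032]
contact_force: [0.4, -0.2, -0.1]
opening: 0.111
finger_force: 25.0
```

Run:
```python
from h import *
s=snap('side');print(pose()[0],r.get_state()['contact_force'])
cv2.imwrite('pics/sc4.png',cv2.resize(s['frame'][100:280,220:420,::-1],None,fx=3.3,fy=3.3))
```

```text
[ 0.49528304 -0.31497997  0.08487068] [-0.12510272  1.19682101 -2.57393151]
```

View pics/sc4.png

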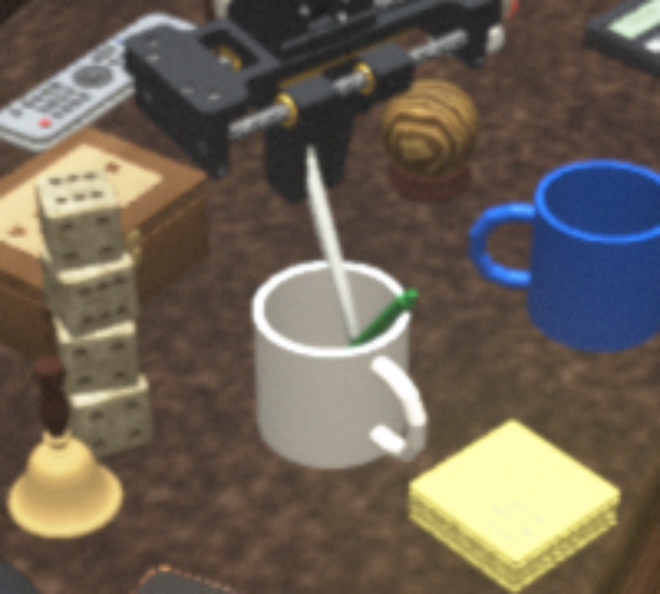

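Side crop: the white pen enters the mug beside the green one, leaning away from the handle, with the gripper clear of the totem. I'll lower slowly with force checks.

Call:
move_arm(motion=[[-1,0,6,0,0,0,1],[-2,0,12,0,0,0,1],[-2.5,0,18,0,0,0,1],[-2.5,0,18,0,0,0,1]])

```text
clock: 18.8
tool_pos: [0.4971, -0.3167, 0.0703]
eef_rot: [0.882, -0.466, 0.062, 0.033]
contact_force: [-0.1, 0.1, -0.9]
opening: 0.108
finger_force: 25.0
```

Run:
```python
from h import *
print(pose()[0],r.get_state()['contact_force'])
green('side',[.50,-.32,.12],.07,True)
W=cloud(load('top'))
```

```text
[ 0.4970595  -0.31667718  0.07025163] [-0.06755494  0.11206566 -0.87240113]
side 494 low [ 0.4942 -0.2984  0.0521] high [ 0.4698 -0.3058  0.1745] len 0.125 tilt 11.8 az -163.1
  in tool [-0.0192 -0.0079  0.0158] [ 0.077  0.194 -0.978]
```

Point is about 23 mm up; I'll lower further.

Call:
move_arm(motion=[[-0.5,0,4,0,0,0,1],[-1,0,8,0,0,0,1],[-1.5,0,11,0,0,0,1],[-1.5,0,11,0,0,0,1]])

```text
clock: 19.35
tool_pos: [0.4968, -0.3166, 0.0587]
eef_rot: [0.882, -0.466, 0.062, 0.033]
contact_force: [0.2, -0.2, 0.7]
opening: 0.113
finger_force: 25.0
```

Call:
move_arm(motion=[[-0.2,0,2,0,0,0,1],[-0.2,0,2,0,0,0,1]])

```text
clock: 19.6
tool_pos: [0.4971, -0.3168, 0.057]
eef_rot: [0.882, -0.466, 0.062, 0.033]
contact_force: [0.1, -0.0, 0.0]
opening: 0.115
finger_force: 25.0
```

Call:
move_arm(motion=[[-0.3,0,2,0,0,0,1],[-0.5,0,3.5,0,0,0,1],[-0.5,0,3.5,0,0,0,1]])

```text
clock: 19.98
tool_pos: [0.4978, -0.3174, 0.054]
eef_rot: [0.882, -0.466, 0.063, 0.033]
contact_force: [1.2, -1.3, 4.0]
opening: 0.11
finger_force: 25.0
```

Touching (4 N), so release slowly and retreat upward.

Call:
move_arm(motion=[[0,0,-1,0,0,0,0.88],[0,0,-1,0,0,0,0.82],[0,0,-1,0,0,0,0.7],[0,0,-1,0,0,0,0.6],[0,0,-1,0,0,0,0.5]])

```text
clock: 20.6
tool_pos: [0.4969, -0.3166, 0.0544]
eef_rot: [0.882, -0.466, 0.062, 0.033]
contact_force: [1.5, -0.4, -0.5]
opening: 0.487
finger_force: 0.0
```

Call:
move_arm(motion=[[3,0,-20,0,0,0,0.5],[7,0,-50,0,0,0,0.5],[14,0,-100,0,0,0,0.5],[21,0,-150,0,0,0,0.5],[28,0,-200,0,0,0,0.5]])

```text
clock: 21.22
tool_pos: [0.4964, -0.3162, 0.2581]
eef_rot: [0.882, -0.466, 0.062, 0.033]
contact_force: [0.7, -0.2, 0.2]
opening: 0.504
finger_force: 0.0
```

Run:
```python
from h import *
from scipy.optimize import least_squares
green('side',[.455,-.225,.1],.06)
for n in('side','top'):
    s=snap(n);W=cloud(s);f=s['frame'].astype(int);d=np.linalg.norm(W[...,:2]-M,axis=2)
    m=(d<.05)&(abs(W[...,2]-.078)<.003)&(d>.03)&(f.min(2)>110);P=W[m]
    print(n,'rim',least_squares(lambda c:np.hypot(P[:,0]-c[0],P[:,1]-c[1])-.0385,M,loss='soft_l1',f_scale=.003).x)
    m=(d<.11)&(W[...,2]>.086)&(W[...,2]<.16);P=W[m];a=np.radians(122);l=np.array([np.cos(a),np.sin(a)]);q=np.array([l[1],-l[0]])
    D=P[:,:2]-M;S=np.c_[D@l,D@q,P[:,2]]*1000
    for nm,k in(('handle',S[:,0]>0),('far',S[:,0]<0)):
        t=S[k]
        if len(t):o=np.argsort(t[:,2]);print(nm,len(t),t[o[:8]].mean(0).round(0),t[o[-8:]].mean(0).round(0))
print(pose()[0],r.get_state()['clock'])
```

```text
side 81 low [ 0.4705 -0.2516  0.0665] high [ 0.447  -0.2149  0.1228] len 0.0712 tilt 37.7 az 122.6
  in tool [-0.1014 -0.0124  0.1855] [-0.485 -0.022 -0.874]
side rim [ 0.48185129 -0.26757352]
handle 81 [42. -2. 88.] [ 63.  -3. 121.]
far 339 [-37.  44.  87.] [-50.  95. 157.]
top rim [ 0.48498001 -0.27103682]
handle 66 [32. -5. 89.] [ 58.  -3. 123.]
[ 0.49821591 -0.31739974  0.25934266] 21.375
```

Run:
```python
from h import *
s=snap('side');W=cloud(s);D=W[...,:2]-M;a=np.radians(122);l=np.array([np.cos(a),np.sin(a)]);q=np.array([l[1],-l[0]])
S=np.stack([D@l,D@q,W[...,2]],-1)*1000
m=(S[...,0]<20)&(S[...,0]>-110)&(abs(S[...,1])<42)&(S[...,2]>83)&(S[...,2]<180);t=S[m];print(len(t))
o=np.argsort(t[:,2]);t=t[o]
for k in range(0,len(t),max(1,len(t)//10)):print(t[k].round(0))
print(t[-1])
```

```text
164
[-31.  -7.  83.]
[-29.  -7.  88.]
[-35. -10.  93.]
[-36.  -4.  97.]
[-37.  -5. 102.]
[-46.  -3. 106.]
[-47.  -1. 111.]
[-51.  -2. 114.]
[-49.  -0. 118.]
[-56.  -4. 123.]
[-53.  -4. 129.]
[-56.71577268  -4.35218382 131.10937553]
```

```bash
python3 -c "
from plant import *
print(finish_job())"
```

```text
the job is handed in; nothing more can be done
None
```

Both pens are in the white mug, points down, and the job is handed in, though no verdict came back: the last depth readings put green's back about 60 mm out over the handle and white's about 56 mm out on the opposite side, with the mug where it started.

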